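# Change the bench air over from the blue line to the yellow line

## Task

Change the compressed air over from the blue line to the yellow line: with a fingertip push the blue lever round until its valve is fully shut (across its pipe), and only then, so that both lines never draw at once, push the yellow lever round until its valve is fully open (along its pipe). Push gently, without gripping the levers or leaning on them at their stops. Leave the red lever, the bottle, the fossil and the air scribe as they are.

Things in the scene. Friction and masses are not known exactly. Their poses are not given: they have to be found in the camera images.
- blue_pivot (a point): Point on the vertical turning axis (stem) of the blue-handled ball valve, 115 mm above the bench, at mid-height of its sleeve. Fixed; its axes are those of the manifold: -x along the outlet pipe (towards the robot side), y along the manifold, z up. A nut on the stem ends 114 mm above the bench.
- blue_lever (a joint): Angle of the blue lever, seen from above anticlockwise positive: 0 = shut, at its hard stop, across the outlet pipe, pointing along +y of the manifold; 1.571 (quarter turn) = fully open, at its hard stop, over the outlet pipe, pointing along -x of the manifold. Starts open or part open (1.1 to 1.57). Stays where left; about 5 N pushes it at the sleeve point.
- blue_sleeve (a point): Point on the blue vinyl sleeve of that lever, 80 mm from the stem axis, at mid-height, 115 mm above the bench. The sleeve is a bar 20 mm wide and 10 mm thick (110 to 120 mm above the bench), from 39 to 107 mm from the stem; nearer the stem is bare steel. The point's +y points along the lever to its free end.
- yellow_pivot (a point): Point on the vertical turning axis (stem) of the yellow-handled ball valve, 115 mm above the bench, at mid-height of its sleeve. Fixed; its axes are those of the manifold: -x along the outlet pipe (towards the robot side), y along the manifold, z up. A nut on the stem ends 114 mm above the bench.
- yellow_lever (a joint): Angle of the yellow lever, seen from above anticlockwise positive: 0 = shut, at its hard stop, across the outlet pipe, pointing along +y of the manifold; 1.571 (quarter turn) = fully open, at its hard stop, over the outlet pipe, pointing along -x of the manifold. Starts shut (0 to 0.05). Stays where left; about 5 N pushes it at the sleeve point.
- yellow_sleeve (a point): Point on the yellow vinyl sleeve of that lever, 80 mm from the stem axis, at mid-height, 115 mm above the bench. The sleeve is a bar 20 mm wide and 10 mm thick (110 to 120 mm above the bench), from 39 to 107 mm from the stem; nearer the stem is bare steel. The point's +y points along the lever to its free end.
- red_pivot (a point): Point on the vertical turning axis (stem) of the red-handled ball valve, 115 mm above the bench, at mid-height of its sleeve. Fixed; its axes are those of the manifold: -x along the outlet pipe (towards the robot side), y along the manifold, z up. A nut on the stem ends 114 mm above the bench.
- red_lever (a joint): Angle of the red lever, seen from above anticlockwise positive: 0 = shut, at its hard stop, across the outlet pipe, pointing along +y of the manifold; 1.571 (quarter turn) = fully open, at its hard stop, over the outlet pipe, pointing along -x of the manifold. Starts shut (0 to 0.05) and stays so. Stays where left; about 5 N pushes it at the sleeve point.
- red_sleeve (a point): Point on the red vinyl sleeve of that lever, 80 mm from the stem axis, at mid-height, 115 mm above the bench. The sleeve is a bar 20 mm wide and 10 mm thick (110 to 120 mm above the bench), from 39 to 107 mm from the stem; nearer the stem is bare steel. The point's +y points along the lever to its free end.
- manifold: Aluminium air manifold bar, 40 x 400 x 40 mm along its y, top 95 mm above the bench; origin on the bench under its middle; outlets on its -x side. Valve stems stand 75 mm to -x of its middle line at y = -135, 0, 135 mm, colours in any order; their outlet pipes (top 86 mm high) run 62 mm further to -x, then down. Gauge on the -y end, 160 mm high; supply pipe at the +y end.
- bottle: Amber glass bottle of consolidant with a white cap, 48 mm across, 105 mm high, upright on the bench in front of the valves; origin at the centre of its underside. Bystander.
- vertebra: Brown fossil vertebra lying on its flat face, about 125 x 100 mm and 40 mm high, in front of the valves; origin under the middle of its round centrum (68 mm across), the spine points to its -x. Bystander.
- scribe: Pencil-shaped air scribe (aluminium, black grip), 160 mm long and 14 mm thick, lying on the bench behind the manifold along its own x; origin under its middle. Bystander.

How it is judged (in metres and radians):
On the way, in this order (a step that is already met when the one before it is completed fails the run):
1. the blue valve is fully shut, the yellow one still shut (value of joint blue_lever below 0.09 rad and value of joint yellow_lever below 0.2 rad), for 0.2 s.
2. the yellow valve is fully open, the blue one still shut (value of joint yellow_lever above 1.48 rad and value of joint blue_lever below 0.09 rad), for 0.2 s.
At the end, for the whole second after the job is handed in: The blue lever is shut within 5 degrees of its stop, the yellow lever fully open within 5 degrees of its stop, the red lever has not moved (12 mm at its sleeve), and the bottle (upright), vertebra and scribe are within 20 mm of where they were (all of step 2 and distance of red_sleeve from where it was at the start of the episode below 0.012 m and distance of each of bottle, vertebra, scribe from where it was at the start of the episode below 0.02 m and angle between bottle's own z axis and vertical below 0.2 rad); the robot touches nothing.
It fails at once if the yellow valve is opened while the blue one is still open (value of joint yellow_lever above 0.3 rad and value of joint blue_lever above 0.12 rad).
It fails at once if a lever is gripped or forced (more than 50 N between the hand and a lever) (contact force between the fingers and blue_lever above 50 N or contact force between the fingers and yellow_lever above 50 N or contact force between the fingers and red_lever above 50 N).
It fails at once if the red lever is turned (distance of red_sleeve from where it was at the start of the episode above 0.012 m).
It fails at once if a bystander is moved, lifted or tipped (distance of any of bottle, vertebra, scribe from where it was at the start of the episode above 0.02 m or angle between bottle's own z axis and vertical above 0.4 rad).
It also fails if it takes over 61 s, if anything falls off the work surface, if the arm or the gripper's body presses on something with over 40 N, if the wrist force passes 120 N, or if a joint passes its speed limit or range.

## Robot

A 6-joint arm with a two-finger parallel gripper is mounted at the origin on the work surface. World frame = base frame: x ahead of the robot, y to its left, z up, the work surface at z = 0. Lengths are in mm, angles in rad, forces in N, time in s.
With the tool pointing down it reaches from about 250 to 775 mm from the base axis. Payload 8.9 kg.
Tool frame: the origin (TCP) lies midway between the tips of the shut fingers; the grasp point (between the pads) lies 19 mm behind it; z points along the fingers, x is the direction in which the jaws open and shut, and the axes are right-handed (so a half turn about z gives the same grasp; the last joint's range is limited). The gripper opens to 85 mm and grips with 20 to 120 N. Pads are 22 mm wide; open, the fingers measure 114 mm over their backs; the gripper's body (76 mm by 85 mm) begins 54 mm behind the grasp point. The pads swing forward as they close: fully open they stand 13 mm farther back than shut.
Start: joints at [-1.33, 0.291, -0.153, 1.127, 0, 1.431], TCP at [194.637, -487.586, 231.305] pointing down, gripper open.
Joint ranges: [-2.52, 2.52], [-0.91, 1.74], [-1.3, 1.37], [-1.96, 2.02], [-1.52, 1.47], [-3.14, 3.14]. Speed limits (rad/s): [2.22, 2.22, 2.79, 3.14, 3.14, 3.14].

## Interface

Orientations are given as a unit quaternion [x, y, z, w].
In Python, from station import sensors, vision, ctrl gives the robot as it stands.
- The arm moves only by the shell command python3 -m pendant 'ROWS' [FORCE]. ROWS is JSON, a list of rows, each a list of 7 numbers: the shift along the tool's x, y, z in mm, then the turn, a rotation vector about the tool's x, y, z in units of 8 degrees (1.0 is 8 degrees), then the finger opening in mm, from 0 to 85.4. A call has 1 to 10 rows; each row shifts and turns the commanded pose from where the row before left it, along the tool's axes as they then stand; what a row does not reach is not made up. A row lasts 1/10 s, in which the tool goes at most 50 mm and 8.59 degrees, less where a joint would pass 70% of its speed; a pose out of reach is approached as far as the arm can. A call with a gripper value outside its range is refused whole. The fingers move at their own pace and stop on an object; FORCE is the grip in N (left out, the last holds). Time passes only in rows, so rows that do not move let the fingers close. It gives the time, the measured TCP pose, the force and the opening at its end, in the units of the state.
- sensors.read_state(): the state, without advancing time (a new reading comes with each control period).
- vision.capture(name): name is "scene" or "top" or "wrist"; returns a dict with "img" (480x640x3 uint8, blue, green, red), "range_z" (480x640 float32, mm along the optical axis (not along the pixel's ray), 0 where there is no reading), "intrinsics" (3x3 intrinsics, pixels), "R" (3x3) and "t" (3): a world point X has camera coordinates R X + t. Camera axes: x right, y down, z forward; pixel columns grow to the right and rows downward; lengths in mm; the calibration is good to about 2 mm. A picture is of the moment at which its call begins.
- ctrl.sign_off(): hands the job in, once; it reports no verdict.
The state is a dict: "time_s": time; "joint_pos": joint angles; "joint_velocities": joint speeds; "joint_torque": joint torques, N m; "tcp_pos": TCP position; "ee_rot": TCP orientation; "contact_force": force on the tool from outside, world axes, zero at the start; "wrist_torque": the same for the moment, N m; "width": opening from 0.0 (shut) to 1.0 (fully open).
Only numpy, scipy, OpenCV 4.12 (cv2) and the standard library are available. Lean on these libraries where they do the work, as an engineer would, in place of code of your own. Each camera call takes 0.05 s, during which the arm holds its last target. There are 200 camera calls.

## Working session

There is one attempt and no reset: what is moved stays moved. The work goes in short steps, Python scripts to look and compute and a shell command to move; the robot and the scene stay as the last step left them, time stands still between calls to the robot, and variables do not carry over. Pictures are saved under pics/ and viewed, about 8 in all and at most 12, crops included, and the job is handed in when it is done.

```bash
mkdir -p pics; python3 - <<'E'
from station import sensors, vision
import cv2,numpy as np
for n in ("top","scene"):
    c=vision.capture(n); cv2.imwrite(f"pics/{n}0.png",c["img"]); np.savez(f"pics/{n}0.npz",**c)
    print(n,c["intrinsics"].tolist(),(-c["R"].T@c["t"]).round(), c["R"].round(3).tolist())
print(sensors.read_state())
E
```

```text
top [[622.4188436152435, 0.0, 313.3426422348139], [0.0, 622.4188436152435, 232.05336764732763], [0.0, 0.0, 1.0]] [ 385.   41. 1065.] [[-0.029, -0.999, -0.013], [-0.98, 0.031, -0.194], [0.195, 0.007, -0.981]]
scene [[471.59030306244, 0.0, 321.1912258087472], [0.0, 471.59030306244, 239.30680755727028], [0.0, 0.0, 1.0]] [1242.  206.  708.] [[-0.209, 0.978, -0.02], [0.676, 0.13, -0.725], [-0.706, -0.165, -0.688]]
{'time_s': 0.1, 'joint_pos': array([-1.33030807e+00,  2.91241569e-01, -1.54051972e-01,  1.12672045e+00,
        1.17302132e-05,  1.43153169e+00]), 'joint_velocities': array([-0.00086853, -0.00077993,  0.00184144,  0.00026033, -0.00049608,
        0.0019272 ]), 'joint_torque': array([ 1.05988227e-03, -5.37976420e+01,  3.31919932e+01,  9.26827983e-03,
       -1.81783412e-04, -2.30350719e-05]), 'tcp_pos': array([ 194.53994987, -487.19107112,  230.78016938]), 'ee_rot': array([ 8.27855804e-01, -5.60940635e-01, -4.47806957e-04, -4.12531596e-04]), 'contact_force': array([-0.08899512,  0.68119331,  0.00436436]), 'wrist_torque': array([ 0.00664962,  0.02769855, -0.00969747]), 'width': 1.0015511154775274}
```

View pics/top0.png

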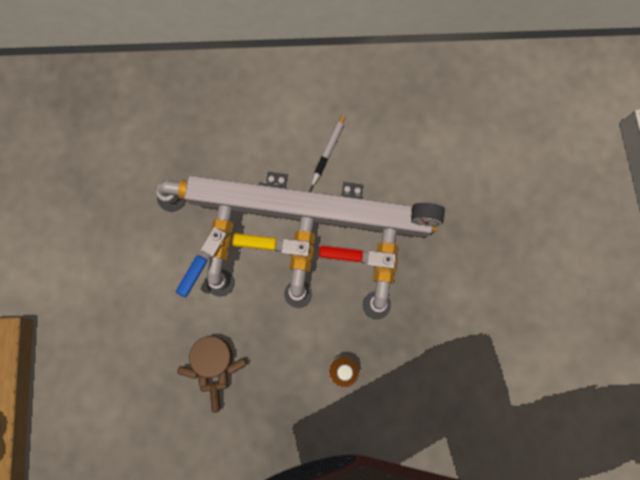

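View pics/scene0.png

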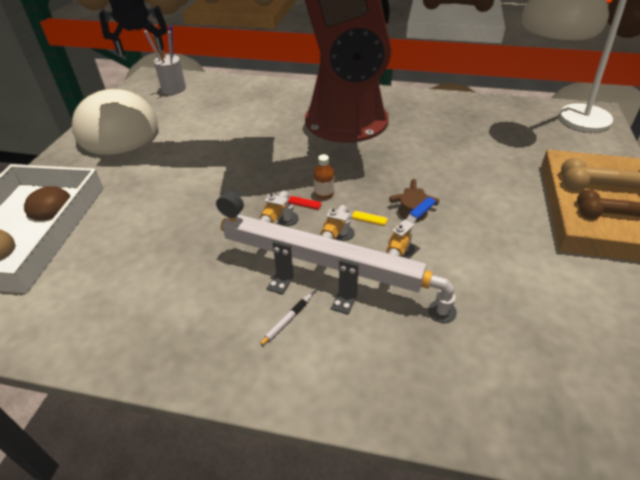

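The top view shows manifold +y to the left. From left to right: blue valve (stem about 216,240, lever part open, sleeve about 191,277), yellow (stem about 302,247, shut) and red (stem about 388,260, shut). The vertebra is at (210,357), the bottle at (344,372), and the scribe lies behind the bar.

```bash
cat > m.py <<'E'
import cv2,numpy as np
from station import vision,sensors
def ray(c,px,z):
    K,R,t=c["intrinsics"],c["R"],c["t"]
    p=cv2.undistortPoints(np.float64(px).reshape(-1,1,2),K,None).reshape(-1,2)
    d=np.c_[p,np.ones(len(p))]@R; o=-R.T@t
    return (o+d*((z-o[2])/d[:,2])[:,None])[:,:2]
HS={"blue":(100,125),"yellow":(22,32),"red":(0,4)}
def sleeves(c,roi=None):
    h=cv2.cvtColor(c["img"],cv2.COLOR_BGR2HSV); out={}
    for n,(a,b) in HS.items():
        m=cv2.inRange(h,(a,170,90),(b,255,255))
        if roi is not None: m=m*roi
        k,l,s,ce=cv2.connectedComponentsWithStats(m)
        if k<2: continue
        i=1+s[1:,4].argmax(); ys,xs=np.where(l==i)
        w=ray(c,np.c_[xs,ys],118.)
        rg=c["range_z"][ys,xs]
        P=(np.c_[(xs-c["intrinsics"][0,2])*rg/c["intrinsics"][0,0],(ys-c["intrinsics"][1,2])*rg/c["intrinsics"][1,1],rg]-c["t"])@c["R"]
        ctr=w.mean(0); u=np.linalg.svd(w-ctr,full_matrices=False)[2][0]
        q=(w-ctr)@u; 
        out[n]=(ctr,u); print(n,"px",len(xs),ce[i].round(),"ctr",ctr.round(1),"dir",u.round(3),"len",np.ptp(q).round(1),"zmed",np.median(P[:,2]).round(1))
    return out
E
python3 - <<'E'
from m import *
for n in("top","scene"):
    c=dict(np.load(f"pics/{n}0.npz")); roi=np.zeros((480,640),np.uint8)
    (roi[220:310,170:400] if n=="top" else roi[185:235,270:450])[:]=1
    o=sleeves(c,roi)
    if n=="top":
        print("nuts",ray(c,[(217,238),(302,247),(388,260)],114).round(1).tolist())
        print("bottle cap",ray(c,[(344,372)],105),"vert",ray(c,[(210,357)],40))
        e=ray(c,[(192,178),(412,206),(190,199),(433,233)],95);print("bar",e.round(1).tolist())
E
```

```text
blue px 437 [191. 276.] ctr [510.7 237.7] dir [-0.861  0.509] len 63.7 zmed 120.9
yellow px 534 [253. 241.] ctr [561.1 141.6] dir [-0.148 -0.989] len 67.5 zmed 120.6
red px 488 [340. 253.] ctr [538.    7.9] dir [-0.154 -0.988] len 66.2 zmed 120.6
nuts [[569.1, 198.4], [550.6, 66.3], [526.1, -65.7]]
bottle cap [[359.37323968   8.30718261]] vert [[387.62890208 221.85150414]]
bar [[673.1, 242.2], [614.9, -110.8], [638.1, 245.2], [569.9, -141.4]]
blue px 195 [422. 207.] ctr [511.  238.7] dir [ 0.864 -0.504] len 62.6 zmed 119.4
yellow px 272 [369. 218.] ctr [561.2 141.6] dir [0.151 0.989] len 65.8 zmed 119.1
red px 235 [305. 202.] ctr [538.    9.8] dir [0.146 0.989] len 66.0 zmed 119.2
```

```bash
python3 -m pendant '[[0,0,0,0,0,-0.909,0],[0,0,0,0,0,-0.909,0],[0,0,0,0,0,-0.909,0],[0,0,0,0,0,-0.909,0],[0,0,0,0,0,-0.909,0],[0,0,0,0,0,-0.909,0],[0,0,0,0,0,-0.909,0],[0,0,0,0,0,-0.909,0],[0,0,0,0,0,0,0],[0,0,0,0,0,0,0]]' 30
cat >> m.py <<'E'
from scipy.spatial.transform import Rotation as Ro
B=np.array([574,201.5]);Y=np.array([550.3,68.5])
X_=np.array([.985,-.175]);Y_=np.array([.175,.985])
def to(piv,m,z):
    "shift in tool axes from measured pose to manifold point m about pivot"
    s=sensors.read_state(); R=Ro.from_quat(s["ee_rot"]); w=np.r_[piv+m[0]*X_+m[1]*Y_,z]
    print("target",w.round(1),"shift",(R.inv().apply(w-s["tcp_pos"])).round(1),"toolx",R.apply([1,0,0]).round(3),"F",s["contact_force"].round(1),"j",s["joint_pos"].round(2))
E
python3 -c "
from m import *
to(B,(-85,-14),230)"
```

```text
time_s: 1.1
tcp_pos: [194.6, -487.4, 231.1]
ee_rot: [0.996, -0.09, -0.0, -0.0]
contact_force: [-0.5, -0.9, 0.3]
width: 0.005
target [487.8 202.6 230. ] shift [ 165.5 -731.2    1.4] toolx [ 0.984 -0.178 -0.   ] F [-0.5 -0.9  0.3] j [-1.33  0.29 -0.15  1.13  0.    0.42]
```

```bash
python3 -m pendant '[[8.3,-36.6,0,0,0,0,0],[8.3,-36.6,0,0,0,0,0],[8.3,-36.6,0,0,0,0,0],[8.3,-36.6,0,0,0,0,0],[8.3,-36.6,0,0,0,0,0],[8.3,-36.6,0,0,0,0,0],[8.3,-36.6,0,0,0,0,0],[8.3,-36.6,0,0,0,0,0],[8.3,-36.6,0,0,0,0,0],[8.3,-36.6,0,0,0,0,0]]'
python3 -m pendant '[[8.3,-36.6,0,0,0,0,0],[8.3,-36.6,0,0,0,0,0],[8.3,-36.6,0,0,0,0,0],[8.3,-36.6,0,0,0,0,0],[8.3,-36.6,0,0,0,0,0],[8.3,-36.6,0,0,0,0,0],[8.3,-36.6,0,0,0,0,0],[8.3,-36.6,0,0,0,0,0],[0,0,0,0,0,0,0],[0,0,0,0,0,0,0]]'
python3 -c "
from m import *
to(B,(-85,-14),104)
c=vision.capture('wrist'); cv2.imwrite('pics/w1.png',c['img'])"
```

```text
time_s: 2.1
tcp_pos: [340.6, -140.3, 231.5]
ee_rot: [0.996, -0.09, 0.0, 0.0]
contact_force: [0.3, 0.0, 0.8]
width: 0.001
time_s: 3.1
tcp_pos: [456.6, 135.5, 231.0]
ee_rot: [0.996, -0.088, -0.0, 0.0]
contact_force: [-0.7, -0.2, -0.1]
width: -0.003
target [487.8 202.6 104. ] shift [ 19.1 -71.5 126.9] toolx [ 0.985 -0.175 -0.001] F [-0.7 -0.2 -0.1] j [ 0.14  0.2  -0.28  1.1  -0.    1.88]
```

View pics/w1.png

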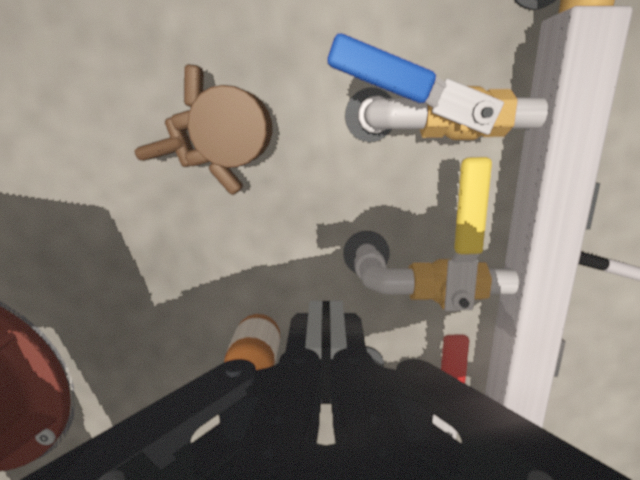

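The wrist view shows the blue lever (sleeve 380,67, stem 485,112) and the yellow one (sleeve 474,205, stem 462,300) clear of other things. The space beside the blue sleeve, over the pipe, is free.

```bash
python3 -m pendant '[[6.4,-24,0,0,0,0,0],[6.4,-24,0,0,0,0,0],[6.3,-23.5,0,0,0,0,0],[0,0,25,0,0,0,0],[0,0,25,0,0,0,0],[0,0,25,0,0,0,0],[0,0,25,0,0,0,0],[0,0,20,0,0,0,0],[0,0,7,0,0,0,0],[0,0,0,0,0,0,0]]'
python3 -c "
from m import *
for th in (1.2,1,.8,.6,.4,.2,.1,0):
    d=np.array([-np.sin(th),np.cos(th)]);n=np.array([-np.cos(th),-np.sin(th)])
    h=10+13*np.cos(th)+11*np.sin(th); to(B,75*d+h*n,104)"
```

```text
time_s: 4.15
tcp_pos: [487.6, 201.0, 103.9]
ee_rot: [0.996, -0.089, -0.001, 0.0]
contact_force: [-0.6, 0.5, 1.2]
width: -0.002
target [496.9 219.2 104. ] shift [  6.  -19.5  -0.1] toolx [ 0.984 -0.177 -0.001] F [-0.6  0.5  1.2] j [ 0.25  0.4  -0.35  0.82 -0.    2.  ]
target [501.1 233.2 104. ] shift [  7.6 -34.   -0.2] toolx [ 0.984 -0.177 -0.001] F [-0.6  0.5  1.2] j [ 0.25  0.4  -0.35  0.82 -0.    2.  ]
target [508.3 246.6 104. ] shift [ 12.3 -48.5  -0.2] toolx [ 0.984 -0.177 -0.001] F [-0.6  0.5  1.2] j [ 0.25  0.4  -0.35  0.82 -0.    2.  ]
target [518.6 258.8 104. ] shift [ 20.3 -62.3  -0.2] toolx [ 0.984 -0.177 -0.001] F [-0.6  0.5  1.2] j [ 0.25  0.4  -0.35  0.82 -0.    2.  ]
target [531.7 268.8 104. ] shift [ 31.5 -74.5  -0.2] toolx [ 0.984 -0.177 -0.001] F [-0.6  0.5  1.2] j [ 0.25  0.4  -0.35  0.82 -0.    2.  ]
target [547.3 275.9 104. ] shift [ 45.5 -84.2  -0.2] toolx [ 0.984 -0.177 -0.001] F [-0.6  0.5  1.2] j [ 0.25  0.4  -0.35  0.82 -0.    2.  ]
target [555.7 278.1 104. ] shift [ 53.4 -87.9  -0.3] toolx [ 0.984 -0.177 -0.001] F [-0.6  0.5  1.2] j [ 0.25  0.4  -0.35  0.82 -0.    2.  ]
target [564.5 279.4 104. ] shift [ 61.8 -90.7  -0.3] toolx [ 0.984 -0.177 -0.001] F [-0.6  0.5  1.2] j [ 0.25  0.4  -0.35  0.82 -0.    2.  ]
```

Push to about θ≈0.6 and check the force.

```bash
python3 -m pendant '[[3,-10,0,0,0,0,0],[3,-9.5,0,0,0,0,0],[0.8,-7,0,0,0,0,0],[0.8,-7,0,0,0,0,0],[2.4,-7.2,0,0,0,0,0],[2.3,-7.3,0,0,0,0,0],[4,-7,0,0,0,0,0],[4,-7,0,0,0,0,0]]'
python3 -m pendant '[[5.6,-6.1,0,0,0,0,0],[5.6,-6.1,0,0,0,0,0],[7,-4.8,0,0,0,0,0],[7,-4.8,0,0,0,0,0],[4,-2,0,0,0,0,0],[0,0,0,0,0,0,0]]'
python3 -c "
from m import *
c=vision.capture('top'); cv2.imwrite('pics/top2.png',c['img'][150:390,100:460]);roi=np.zeros((480,640),np.uint8);roi[180:310,100:400]=1
sleeves(c,roi); to(B,(-23,75),104)"
```

```text
time_s: 4.95
tcp_pos: [518.6, 259.3, 104.5]
ee_rot: [0.996, -0.088, -0.0, 0.001]
contact_force: [-3.2, -6.7, 1.0]
width: -0.001
time_s: 5.55
tcp_pos: [551.7, 278.4, 104.3]
ee_rot: [0.996, -0.088, -0.0, 0.0]
contact_force: [-1.7, -1.3, 0.6]
width: 0.004
blue px 163 [180. 235.] ctr [575.6 255.2] dir [-0.034 -0.999] len 25.3 zmed 121.2
yellow px 532 [254. 241.] ctr [560.9 139.8] dir [-0.155 -0.988] len 66.2 zmed 120.7
red px 491 [340. 253.] ctr [538.1   7.9] dir [-0.154 -0.988] len 66.2 zmed 120.6
target [564.5 279.4 104. ] shift [12.4 -3.2  0.4] toolx [ 0.985 -0.174 -0.   ] F [-2.3  0.1  0.4] j [ 0.35  0.56 -0.09  0.93 -0.    2.1 ]
```

```bash
python3 -m pendant '[[2,0,0,0,0,0,0],[2,0,0,0,0,0,0],[2,0,0,0,0,0,0],[0,0,0,0,0,0,0]]'
python3 -m pendant '[[2,0,0,0,0,0,0],[0,0,0,0,0,0,0]]'
python3 -c "
from m import *
c=vision.capture('scene'); roi=np.zeros((480,640),np.uint8);roi[185:290,270:500]=1
cv2.imwrite('pics/s2.png',c['img'][150:300,250:500]);sleeves(c,roi); to(B,(-23,75),104)"
```

```text
time_s: 6.0
tcp_pos: [557.3, 278.2, 104.4]
ee_rot: [0.996, -0.087, -0.001, -0.001]
contact_force: [-4.1, 3.0, -1.7]
width: 0.0
time_s: 6.2
tcp_pos: [559.2, 278.0, 104.4]
ee_rot: [0.996, -0.087, -0.001, -0.001]
contact_force: [-4.6, 3.8, -1.8]
width: 0.002
blue px 139 [439. 235.] ctr [584.4 273.4] dir [0.115 0.993] len 61.0 zmed 119.2
yellow px 303 [369. 218.] ctr [561.9 140.8] dir [0.196 0.981] len 67.7 zmed 118.9
red px 236 [305. 202.] ctr [538.1  10.5] dir [0.14 0.99] len 67.0 zmed 119.3
target [564.5 279.4 104. ] shift [ 5.  -2.4  0.4] toolx [ 0.985 -0.174 -0.001] F [-4.4  4.  -1.4] j [ 0.34  0.57 -0.07  0.94  0.    2.09]
```

```bash
python3 -m pendant '[[1.5,0,0,0,0,0,0],[1.5,0,0,0,0,0,0],[0,0,0,0,0,0,0]]'
python3 -m pendant '[[1,0,0,0,0,0,0],[0,0,0,0,0,0,0]]'
```

```text
time_s: 6.55
tcp_pos: [562.1, 277.6, 104.4]
ee_rot: [0.996, -0.087, -0.001, -0.001]
contact_force: [-4.8, 4.5, 0.1]
width: -0.006
time_s: 6.75
tcp_pos: [562.4, 277.5, 104.4]
ee_rot: [0.996, -0.087, -0.001, -0.001]
contact_force: [-7.3, 5.9, -0.3]
width: -0.002
```

```bash
python3 -m pendant '[[1,0,0,0,0,0,0],[0,0,0,0,0,0,0]]'
python3 -m pendant '[[1,0,0,0,0,0,0],[0,0,0,0,0,0,0]]'
```

```text
time_s: 6.95
tcp_pos: [562.6, 277.5, 104.3]
ee_rot: [0.996, -0.087, -0.002, -0.001]
contact_force: [-10.8, 5.8, 2.4]
width: 0.003
time_s: 7.15
tcp_pos: [562.6, 277.5, 104.3]
ee_rot: [0.996, -0.087, -0.003, -0.001]
contact_force: [-13.5, 7.8, 5.1]
width: -0.0
```

The force now rises with no motion, so the lever is at its stop. Back off, lift and verify.

```bash
python3 -m pendant '[[-6,0,0,0,0,0,0],[-15,0,0,0,0,0,0],[-15,0,0,0,0,0,0],[0,0,-25,0,0,0,0],[0,0,-25,0,0,0,0],[0,0,-20,0,0,0,0],[0,0,0,0,0,0,0]]'
python3 -c "
from m import *
for n,r in (('top',(180,310,100,400)),('scene',(185,290,270,500))):
    c=vision.capture(n); roi=np.zeros((480,640),np.uint8);roi[r[0]:r[1],r[2]:r[3]]=1
    o=sleeves(c,roi); cv2.imwrite(f'pics/{n}3.png',c['img'])
    for k,(ct,u) in o.items(): u=u*np.sign(u[1]); print(k,'pivot est',(ct-73*u).round(1),'theta',round(np.arctan2(u[1],u[0])-np.arctan2(.985,.175),3))
to(Y,(40,75),104)"
```

```text
time_s: 7.85
tcp_pos: [532.6, 282.8, 177.9]
ee_rot: [0.996, -0.088, 0.003, -0.002]
contact_force: [0.5, 0.4, -0.5]
width: -0.001
blue px 184 [168. 229.] ctr [585.5 273.6] dir [0.247 0.969] len 55.4 zmed 121.4
yellow px 533 [254. 242.] ctr [560.8 139.7] dir [-0.154 -0.988] len 66.2 zmed 120.6
red px 491 [340. 253.] ctr [538.1   7.8] dir [-0.155 -0.988] len 66.0 zmed 120.7
blue pivot est [567.5 202.8] theta -0.074
yellow pivot est [549.5  67.6] theta 0.021
red pivot est [526.8 -64.3] theta 0.021
blue px 74 [451. 238.] ctr [589.7 293.5] dir [0.4   0.916] len 24.4 zmed 119.2
yellow px 302 [369. 218.] ctr [561.5 140.5] dir [0.199 0.98 ] len 66.9 zmed 118.9
red px 231 [305. 202.] ctr [538.    9.8] dir [0.138 0.99 ] len 65.9 zmed 119.3
blue pivot est [560.5 226.6] theta -0.236
yellow pivot est [546.9  68.9] theta -0.025
red pivot est [527.9 -62.5] theta 0.037
target [602.8 135.4 104. ] shift [ 96.3 131.9  70.8] toolx [ 0.985 -0.175  0.002] F [ 0.   0.1 -0.2] j [ 0.37  0.47 -0.04  1.06 -0.    2.11]
```

```bash
python3 -m pendant '[[24,33,0,0,0,0,0],[24,33,0,0,0,0,0],[24,33,0,0,0,0,0],[24,33,0,0,0,0,0],[0,0,0,0,0,0,0],[0,0,0,0,0,0,0]]'
python3 -c "
from m import *
c=vision.capture('top'); roi=np.zeros((480,640),np.uint8);roi[180:310,100:400]=1
cv2.imwrite('pics/top4.png',c['img'][100:400,80:480])
o=sleeves(c,roi)
for k,(ct,u) in o.items(): u=u*np.sign(u[1]); print(k,'pivot est',(ct-73*u).round(1),'theta',round(np.arctan2(u[1],u[0])-np.arctan2(.985,.175),3))
c=vision.capture('wrist'); cv2.imwrite('pics/w4.png',c['img'])
to(Y,(40,75),104)"
```

```text
time_s: 8.55
tcp_pos: [601.4, 134.2, 173.1]
ee_rot: [0.996, -0.089, -0.001, -0.0]
contact_force: [-0.6, 0.2, 0.5]
width: 0.001
yellow px 40 [384. 276.] ctr [500.3 -57.6] dir [-0.247 -0.969] len 12.5 zmed 90.8
red px 486 [341. 253.] ctr [538.1   7.2] dir [-0.15  -0.989] len 64.8 zmed 120.7
yellow pivot est [ 482.3 -128.4] theta -0.074
red pivot est [527.1 -65. ] theta 0.026
target [602.8 135.4 104. ] shift [ 2.   0.  69.6] toolx [ 0.985 -0.174 -0.001] F [-0.1  0.5  0.7] j [0.1  0.5  0.01 1.08 0.   1.85]
```

View pics/w4.png

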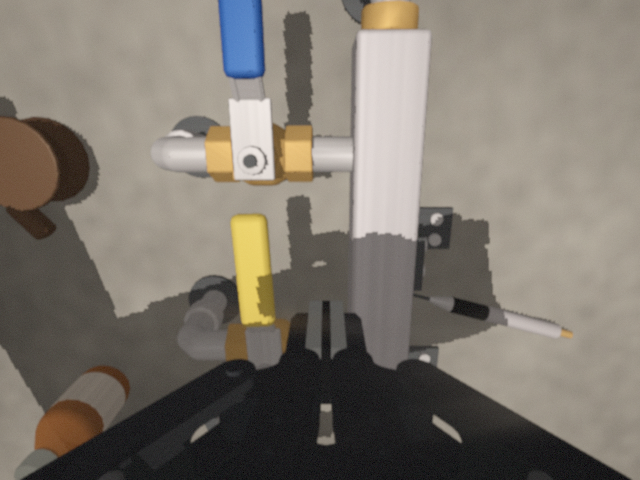

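The wrist view shows the blue lever (sleeve 241,37, stem 252,160) lying across its pipe and parallel to the bar. The yellow sleeve (253,270) is left of the fingers (327,330), over free space. I'll check the blue angle numerically, then descend.

```bash
python3 -c "
from m import *
c=vision.capture('wrist'); c['img'][130:]=0
o=sleeves(c); n=ray(c,[(252,160)],114)[0]; ct=o['blue'][0]; d=ct-n; print(n,'theta nut-ctr',np.arctan2(d[1],d[0])-np.arctan2(.985,.175),'|d|',np.hypot(*d))
"
python3 -m pendant '[[0,0,20,0,0,0,0],[0,0,20,0,0,0,0],[0,0,20,0,0,0,0],[0,0,8,0,0,0,0],[0,0,0,0,0,0,0]]'
python3 -c "
from m import *
for th in (0.03,.2,.4,.6,.8,1,1.2,1.4,1.5,1.57):
    d=np.array([-np.sin(th),np.cos(th)]);n=np.array([np.cos(th),np.sin(th)])
    h=10+13*np.cos(th)+11*np.sin(th); to(Y,75*d+h*n,104)"
```

```text
blue px 296 [257.  45.] ctr [590.1 252.7] dir [-0.393 -0.92 ] len 34.4 zmed 118.2
[574.7292905  201.72391985] theta nut-ctr -0.11806347375791959 |d| 53.2282848106862
time_s: 9.2
tcp_pos: [600.5, 135.8, 105.3]
ee_rot: [0.996, -0.087, -0.001, 0.0]
contact_force: [-0.5, 0.1, 0.8]
width: -0.001
target [584.3 139.3 104. ] shift [-16.6  -0.7   1.4] toolx [ 0.985 -0.174 -0.002] F [-0.5  0.1  0.8] j [ 0.1   0.55 -0.09  0.93  0.    1.85]
target [573.4 144.1 104. ] shift [-28.1  -3.5   1.4] toolx [ 0.985 -0.174 -0.002] F [-0.5  0.1  0.8] j [ 0.1   0.55 -0.09  0.93  0.    1.85]
target [559.2 147.5 104. ] shift [-42.7  -4.4   1.4] toolx [ 0.985 -0.174 -0.002] F [-0.5  0.1  0.8] j [ 0.1   0.55 -0.09  0.93  0.    1.85]
target [544. 148. 104.] shift [-57.8  -2.2   1.5] toolx [ 0.985 -0.174 -0.002] F [-0.5  0.1  0.8] j [ 0.1   0.55 -0.09  0.93  0.    1.85]
target [528.3 145.1 104. ] shift [-72.7   3.3   1.5] toolx [ 0.985 -0.174 -0.002] F [-0.5  0.1  0.8] j [ 0.1   0.55 -0.09  0.93  0.    1.85]
target [513.1 138.8 104. ] shift [-86.6  12.2   1.5] toolx [ 0.985 -0.174 -0.002] F [-0.5  0.1  0.8] j [ 0.1   0.55 -0.09  0.93  0.    1.85]
target [499.2 128.8 104. ] shift [-98.6  24.4   1.6] toolx [ 0.985 -0.174 -0.002] F [-0.5  0.1  0.8] j [ 0.1   0.55 -0.09  0.93  0.    1.85]
target [487.6 115.7 104. ] shift [-107.8   39.4    1.6] toolx [ 0.985 -0.174 -0.002] F [-0.5  0.1  0.8] j [ 0.1   0.55 -0.09  0.93  0.    1.85]
target [482.9 108.1 104. ] shift [-111.    47.7    1.6] toolx [ 0.985 -0.174 -0.002] F [-0.5  0.1  0.8] j [ 0.1   0.55 -0.09  0.93  0.    1.85]
target [480.1 102.4 104. ] shift [-112.8   53.8    1.6] toolx [ 0.985 -0.174 -0.002] F [-0.5  0.1  0.8] j [ 0.1   0.55 -0.09  0.93  0.    1.85]
```

```bash
python3 -c "
from m import *
c=vision.capture('wrist'); s=sensors.read_state()['tcp_pos']
C=-c['R'].T@c['t']+np.array([601.4,134.2,173.1])-s; c['t']=-c['R']@C
im=cv2.imread('pics/w4.png'); h=cv2.cvtColor(im,cv2.COLOR_BGR2HSV); m=cv2.inRange(h,(100,150,90),(125,255,255)); m[:, 280:]=0; m[:,:200]=0;m[90:]=0
ys,xs=np.where(m>0); w=ray(c,np.c_[xs,ys],120.); ct=w.mean(0);n=ray(c,[(252,160)],114)[0];d=ct-n
L=[[xs[ys==r].min(),r] for r in (20,65)]+[[xs[ys==r].max(),r] for r in (20,65)]; e=ray(c,L,115);print(L)
a0=np.arctan2(.985,.175)
print(len(xs),n,ct,np.hypot(*d),np.arctan2(d[1],d[0])-a0,[np.arctan2(*(p-q)[::-1])-a0 for p,q in ((e[0],e[1]),(e[2],e[3]))])
b=ray(c,[(358,33),(350,230)],95); print('bar',np.arctan2(*(b[0]-b[1])[::-1])-a0)
"
```

```text
[[np.int64(221), 20], [np.int64(224), 65], [np.int64(261), 20], [np.int64(263), 65]]
1064 [574.58184748 200.35035958] [584.21660179 253.62878091] 54.1425772341733 -0.0030740834701912245 [np.float64(-0.007545668019764973), np.float64(-1.0892088962766167e-05)]
bar -0.01666684918248995
```

The blue lever measures θ≈0, parallel to the bar and at its stop. Now push yellow.

```bash
python3 -m pendant '[[-8.3,-0.3,0.5,0,0,0,0],[-8.3,-0.4,0.5,0,0,0,0],[-5.8,-1.4,0,0,0,0,0],[-5.8,-1.4,0,0,0,0,0],[-7.3,-0.5,0,0,0,0,0],[-7.3,-0.5,0,0,0,0,0],[-7.5,1.1,0,0,0,0,0],[-7.5,1.1,0,0,0,0,0],[0,0,0,0,0,0,0]]'
python3 -m pendant '[[-7.4,2.8,0,0,0,0,0],[-7.4,2.8,0,0,0,0,0],[-7,4.4,0,0,0,0,0],[-7,4.4,0,0,0,0,0],[-6,6.1,0,0,0,0,0],[-6,6.1,0,0,0,0,0],[0,0,0,0,0,0,0]]'
python3 -c "
from m import *
c=vision.capture('scene'); roi=np.zeros((480,640),np.uint8);roi[150:290,270:500]=1
sleeves(c,roi); cv2.imwrite('pics/s5.png',c['img'][120:300,200:500])
for th in (1.2,1.4,1.5,1.57):
    d=np.array([-np.sin(th),np.cos(th)]);n=np.array([np.cos(th),np.sin(th)])
    h=10+13*np.cos(th)+11*np.sin(th); to(Y,75*d+h*n,104)"
```

```text
time_s: 10.15
tcp_pos: [545.7, 147.4, 106.4]
ee_rot: [0.996, -0.088, 0.001, -0.0]
contact_force: [2.9, -0.4, 0.5]
width: 0.001
time_s: 10.85
tcp_pos: [500.7, 128.4, 106.0]
ee_rot: [0.996, -0.088, 0.001, -0.001]
contact_force: [2.2, 1.3, 0.4]
width: -0.002
blue px 225 [439. 236.] ctr [586.5 273.1] dir [0.181 0.983] len 62.4 zmed 119.4
yellow px 109 [353. 196.] ctr [502.1 101.4] dir [ 0.891 -0.453] len 37.2 zmed 119.5
red px 240 [304. 202.] ctr [538.7   9. ] dir [0.202 0.979] len 66.8 zmed 119.2
target [499.2 128.8 104. ] shift [-1.5 -0.1  1.8] toolx [ 0.985 -0.175  0.001] F [1.2 0.7 0.9] j [ 0.11  0.38 -0.38  0.81  0.    1.86]
target [487.6 115.7 104. ] shift [-10.6  14.9   1.8] toolx [ 0.985 -0.175  0.001] F [1.2 0.7 0.9] j [ 0.11  0.38 -0.38  0.81  0.    1.86]
target [482.9 108.1 104. ] shift [-13.9  23.2   1.8] toolx [ 0.985 -0.175  0.001] F [1.2 0.7 0.9] j [ 0.11  0.38 -0.38  0.81  0.    1.86]
target [480.1 102.4 104. ] shift [-15.6  29.3   1.8] toolx [ 0.985 -0.175  0.001] F [1.2 0.7 0.9] j [ 0.11  0.38 -0.38  0.81  0.    1.86]
```

```bash
python3 -m pendant '[[-5,7.4,0.5,0,0,0,0],[-5,7.4,0.5,0,0,0,0],[-2,4,0,0,0,0,0],[0,0,0,0,0,0,0]]'
python3 -m pendant '[[-1.3,2,0,0,0,0,0],[-0.5,2,0,0,0,0,0],[0,0,0,0,0,0,0]]'
python3 -m pendant '[[-0.5,2,0,0,0,0,0],[0,0,0,0,0,0,0]]'
```

```text
time_s: 11.3
tcp_pos: [485.6, 112.1, 104.6]
ee_rot: [0.996, -0.088, 0.0, -0.0]
contact_force: [1.9, 1.3, 0.4]
width: -0.001
time_s: 11.6
tcp_pos: [483.4, 108.7, 104.5]
ee_rot: [0.996, -0.088, 0.0, -0.0]
contact_force: [3.9, 3.2, 0.2]
width: 0.002
time_s: 11.8
tcp_pos: [482.5, 106.9, 104.5]
ee_rot: [0.996, -0.088, 0.0, -0.0]
contact_force: [4.5, 2.7, -0.4]
width: 0.003
```

```bash
python3 -m pendant '[[0,1.5,0,0,0,0,0],[0,1.5,0,0,0,0,0],[0,0,0,0,0,0,0]]'
python3 -m pendant '[[0,1.5,0,0,0,0,0],[0,0,0,0,0,0,0]]'
python3 -m pendant '[[0,1,0,0,0,0,0],[0,0,0,0,0,0,0]]'
```

```text
time_s: 12.1
tcp_pos: [481.5, 104.0, 104.4]
ee_rot: [0.996, -0.088, -0.0, -0.001]
contact_force: [2.3, 4.6, 2.1]
width: -0.004
time_s: 12.3
tcp_pos: [481.0, 102.5, 104.4]
ee_rot: [0.996, -0.088, -0.0, -0.0]
contact_force: [2.5, 4.6, 4.0]
width: 0.0
time_s: 12.5
tcp_pos: [480.7, 101.4, 104.3]
ee_rot: [0.996, -0.088, -0.0, -0.0]
contact_force: [2.3, 4.9, 3.6]
width: -0.002
```

```bash
python3 -m pendant '[[0,1,0,0,0,0,0],[0,0,0,0,0,0,0]]'
python3 -m pendant '[[0,1,0,0,0,0,0],[0,0,0,0,0,0,0]]'
python3 -m pendant '[[0,1,0,0,0,0,0],[0,0,0,0,0,0,0]]'
```

```text
time_s: 12.7
tcp_pos: [480.7, 101.4, 104.4]
ee_rot: [0.996, -0.087, -0.0, -0.001]
contact_force: [1.6, 9.7, 2.6]
width: 0.0
time_s: 12.9
tcp_pos: [480.7, 101.3, 104.4]
ee_rot: [0.996, -0.087, -0.0, -0.002]
contact_force: [1.2, 14.3, 3.1]
width: -0.0
time_s: 13.1
tcp_pos: [480.7, 101.2, 104.5]
ee_rot: [0.996, -0.087, -0.0, -0.003]
contact_force: [2.9, 18.6, 1.2]
width: 0.006
```

The force rises with no motion, so yellow is at its stop. Back off in +y, lift and pull away towards the robot's side.

```bash
python3 -m pendant '[[0,-7,0,0,0,0,0],[0,-15,0,0,0,0,0],[0,-10,-5,0,0,0,0],[0,0,-30,0,0,0,0],[0,0,-30,0,0,0,0],[0,0,-30,0,0,0,0],[0,0,-30,0,0,0,0],[-30,0,0,0,0,0,0],[-30,0,0,0,0,0,0],[0,0,0,0,0,0,0]]'
python3 -m pendant '[[-20,30,0,0,0,0,0],[-15,35,0,0,0,0,0],[-15,35,0,0,0,0,0],[0,35,0,0,0,0,0],[0,35,0,0,0,0,0],[0,35,0,0,0,0,0],[0,35,0,0,0,0,0],[0,35,0,0,0,0,0],[0,0,0,0,0,0,0]]'
python3 -c "
from m import *
a0=np.arctan2(.985,.175)
for n,r in (('top',(190,330,100,400)),('scene',(150,290,270,500))):
    c=vision.capture(n); roi=np.zeros((480,640),np.uint8);roi[r[0]:r[1],r[2]:r[3]]=1
    o=sleeves(c,roi); cv2.imwrite(f'pics/{n}9.png',c['img'])
    for k,(ct,u) in o.items():
        P={'blue':B,'yellow':Y,'red':Y*2-B}[k]; u=u*np.sign(u@(ct-P)); print(k,'pivot est',(ct-73*u).round(1),'theta',round(np.arctan2(u[1],u[0])-a0,3))
print(sensors.read_state()['contact_force'])
"
```

```text
time_s: 14.1
tcp_pos: [423.7, 140.7, 229.7]
ee_rot: [0.996, -0.087, -0.001, 0.0]
contact_force: [-1.1, 0.3, -0.3]
width: -0.001
time_s: 15.0
tcp_pos: [329.8, -125.6, 229.7]
ee_rot: [0.996, -0.09, 0.0, 0.001]
contact_force: [0.5, 0.2, 0.0]
width: 0.001
blue px 408 [169. 228.] ctr [586.3 272.9] dir [-0.175 -0.985] len 63.4 zmed 121.3
yellow px 558 [294. 294.] ctr [478.5  80.3] dir [-0.985  0.173] len 66.5 zmed 120.7
red px 491 [340. 253.] ctr [538.1   7.9] dir [-0.154 -0.988] len 66.2 zmed 120.6
blue pivot est [573.5 201. ] theta 0.0
yellow pivot est [550.4  67.7] theta 1.572
red pivot est [526.8 -64.3] theta 0.022
blue px 221 [439. 236.] ctr [586.5 273.5] dir [0.188 0.982] len 62.0 zmed 119.3
yellow px 187 [346. 188.] ctr [477.3  82. ] dir [ 0.987 -0.158] len 67.8 zmed 119.4
red px 235 [305. 202.] ctr [538.    9.8] dir [0.146 0.989] len 66.0 zmed 119.1
blue pivot est [572.8 201.8] theta -0.013
yellow pivot est [549.3  70.4] theta 1.588
red pivot est [527.3 -62.4] theta 0.029
[-1.19484985 -0.4437606   0.16985591]
```

View pics/top9.png

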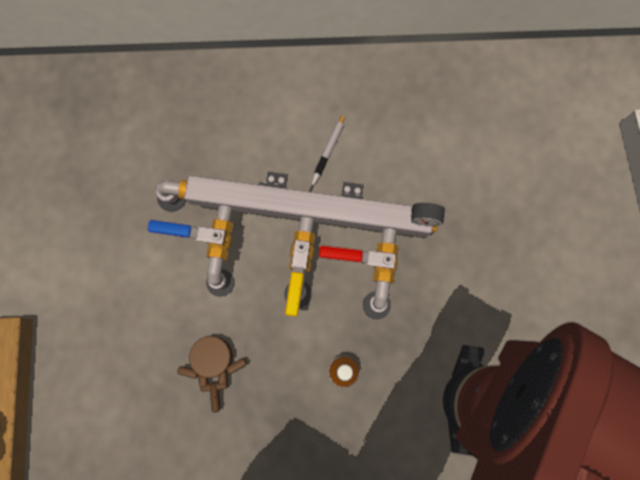

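The final top view shows blue across its pipe (169,228) and yellow along its pipe (294,294). Red, the bottle (344,372), the vertebra (210,357) and the scribe are where they were, and the arm is clear.

```bash
python3 -c "
from station import ctrl; print(ctrl.sign_off())"
```

```text
the job is handed in; nothing more can be done
None
```

The changeover is done and handed in at about 15 s of the 61 s allowed. With the shut fingertips I pushed the blue lever to its closed stop, checked it, then pushed the yellow lever to its open stop. I never gripped a lever, and the highest contact force I read was about 19 N, at the yellow stop. Forces are only reported at the end of each move.

**Final angles:**

| Lever | Top camera (rad) | Scene camera (rad) |
|---|---|---|
| Blue | 0.000 | -0.013 |
| Yellow | 1.572 | 1.588 |
| Red (unmoved) | 0.022 | 0.029 |

**Bystanders:** By eye, the bottle, vertebra and scribe look unmoved in the last top picture. The arm is well clear of everything.

**Checks that disagreed:** Right after the blue push, some automatic readings of its angle were off, from -0.07 to -0.24 rad. In two of them the arm hid part of the sleeve; in the third, from the wrist camera, the colour mask was poor. I re-measured from a clear wrist picture and got about 0 (-0.003 rad) before touching the yellow lever.

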